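# Break the locked lid stay and shut the transport case

## Task

Shut the blue lid of the grey transport case. A folding stay on the case's left side holds the lid up: press the red pad at its knee to break the lock, push it far enough that it does not spring back, then lower the lid gently until it is fully down on the case. Do not slam or force the lid, and leave the other things on the bench where they are.

Things in the scene. Friction and masses are not known exactly. Their poses are not given: they have to be found in the camera images.
- case: Open grey case fixed to the bench, 190 mm deep (its x) x 240 mm wide (its y) x 105 mm high, holding a tip box and a carton. Origin: centre of its underside; z up, +x towards its hinge (away from the robot at yaw 0), +y towards its left side, which carries the stay. A black carrying handle stands 40 mm out of its front face, 55 mm up.
- lid_hinge (a point): Middle of the lid's hinge line, on the rear rim of the case: at (95, 0, 112) mm in the case frame. The hinge line runs along the case's y. Site axes parallel to the case's.
- lid (a joint): Blue lid, 196 mm from hinge to front edge, 246 wide, turning about lid_hinge. 0 as found: open 1.13 rad (65 degrees) above level, leaning forward over the case, inside facing the robot; grows as it is lowered; 1.13 = shut, level, top 124 mm over the bench. Stiff: it stays about where left, may sink the last part; about 3 to 12 N at the front edge lowers it. The locked stay blocks it.
- lid_front (a point): Point on the outer (top) face of the lid, mid-width, 190 mm from the hinge line, 6 mm short of the front edge; the outer face lies 12 mm off the plane through the hinge line. The lid is pushed shut on this face.
- stay_pad (a point): Centre of the red round thumb pad at the stay's knee: a bar 20 mm thick, 36 mm long along the case's y, 134 to 170 mm left of the case's middle plane (11 mm outside the lid). Found at about (-17, 152, 150) mm in the case frame. Pressing it rearward and down, on a circle of 87 mm about stay_pivot, breaks the lock: about 6 to 13 N, 60 mm of travel. The open lid stands above and behind it: come tilted, from the front.
- stay (a joint): Fold of the stay's knee, rad: 0 locked against its stop, 0.12 straight, about 2.2 when the lid is shut. Sprung: let go below about 1.1 it snaps back into lock; beyond about 1.3 (pad pressed some 60 mm, lid sunk about 0.3 rad) it stays folded.
- wash_bottle: White wash bottle with a bent spout, 62 x 87 x 201 mm, loose; bystander. Origin: centre of its underside.
- bottle_amber: Amber bottle with a black cap, 60 mm across, 136 mm high, loose; bystander. Origin: centre of its underside.
- bottle_white: White bottle with a blue cap, 54 mm across, 125 mm high, loose; bystander. Origin: centre of its underside.
- mouse: Black computer mouse, 60 x 107 x 37 mm, loose; bystander. Origin: centre of its underside.
- timer: White square timer, 66 x 66 x 21 mm, loose; bystander. Origin: centre of its underside.
- stay_pivot (a point): Pivot of the stay's lower link on the case, on its axis at the pad's y: (-80, 152, 90) mm in the case frame; axes parallel to the case's. The stay is two flat steel links, 87 mm between pivots; the upper one ends on the lid's side, 100 mm from the hinge line. As found they rise rearward at about 40 degrees, locked slightly past straight. Folding lowers the knee and draws the lid down.

How it is judged:
By the outcome, as a careful person would: the job done as asked, in the order asked, and still so for the second after the job is handed in, with the robot touching nothing.
It also fails if it takes over 67 s, if anything falls off the work surface, if the arm or the gripper's body presses on something with over 40 N, if the wrist force passes 120 N, or if a joint passes its speed limit or range.

## Robot

A 6-joint arm with a two-finger parallel gripper is mounted at the origin on a cart in front of the work surface, level with it; the furniture and walls round the work are solid. World frame = base frame: x ahead of the robot, y to its left, z up, the work surface at z = 0. Lengths are in m, angles in rad, forces in N, time in s.
With the tool pointing down it reaches from about 0.325 to 0.775 m from the base axis. Payload 9.3 kg.
Tool frame: the origin (TCP) lies on the mounting face of the last link; the fingertips stand 173 mm ahead of it and the grasp point (between the pads) lies 155 mm ahead of it; y points along the fingers, z is the direction in which the jaws open and shut, and the axes are right-handed (so a half turn about y gives the same grasp; the last joint's range is limited). The gripper opens to 85 mm and grips with 20 to 120 N. Pads are 22 mm wide; open, the fingers measure 114 mm over their backs; the gripper's body (76 mm by 85 mm) begins 54 mm behind the grasp point. The pads swing forward as they close: fully open they stand 13 mm farther back than shut.
Start: joints at [1.016, 0.259, 0.021, 1.334, 0, 1.418], TCP at [0.215, 0.506, 0.405] pointing down, gripper open.
Joint ranges: [-3.04, 3.04], [-0.91, 1.82], [-1.04, 1.36], [-1.92, 1.95], [-1.52, 1.45], [-3.14, 3.14]. Speed limits (rad/s): [2.22, 2.22, 2.79, 3.14, 3.14, 3.14].

## Interface

Orientations are given as a unit quaternion [x, y, z, w].
In Python, from station import r gives the robot as it stands.
- The arm moves only by the tool step_arm, never from a script. Its argument "increments" is text: rows parted by semicolons, each of 5 numbers parted by spaces: the gripper's target within -1 to 1 (fully open at 1, half-way at 0, shut at -1), then the shift along the tool's x, y, z scaled (see below), then the turn about the tool's y scaled (see below). In form: fingers tx ty tz roll; .... A call has 1 to 5 rows; each row shifts and turns the pose as measured when the row begins, along the tool's axes as they then stand; what a row does not reach is not made up. The controller multiplies each number of a shift by 0.04 m and each number of a turn by 0.08 rad. A row lasts 1/12 s, in which the tool goes at most 41.7 mm and 7.16 degrees, less where a joint would pass 70% of its speed; a pose out of reach is approached as far as the arm can. A call with a number of a shift or a turn outside -1 to 1 is refused whole. A call with a gripper value outside its range is refused whole. The fingers move at their own pace and stop on an object; "force" is the grip in N (left out, the last holds). Time passes only in rows, so rows that do not move let the fingers close. It gives the time, the measured TCP pose, the force and the opening at its end, in the units of the state.
- r.state(): the state, without advancing time (a new reading comes with each control period).
- r.get_image(name): name is "side" or "top"; returns the picture (400x640x3 uint8, red, green, blue); there is no depth.
- r.get_calibration(name): a dict with "intrinsics" (3x3 intrinsics, pixels), "dist" ([k1, k2, p1, p2, k3] as OpenCV has them; the pictures are not rectified), "R" (3x3) and "t" (3): a world point X has camera coordinates R X + t. Camera axes: x right, y down, z forward; pixel columns grow to the right and rows downward; lengths in m; the calibration is good to about 2 mm. A picture is of the moment at which its call begins. get_calibration takes no time and is no camera call.
- r.finish_job(): hands the job in, once; it reports no verdict.
The state is a dict: "t": time; "joints": joint angles; "joint_vel": joint speeds; "effort": joint torques, N m; "tcp_pos": TCP position; "ee_rot": TCP orientation; "force": force on the tool from outside, world axes, zero at the start; "ft_torque": the same for the moment, N m; "width": opening from 0.0 (shut) to 1.0 (fully open).
Only numpy, scipy, OpenCV 4.12 (cv2) and the standard library are available. Lean on these libraries where they do the work, as an engineer would, in place of code of your own. Each camera call takes 0.05 s, during which the arm holds its last target. There are 200 camera calls.

## Working session

There is one attempt and no reset: what is moved stays moved. The work goes in short steps, Python scripts to look and compute and a tool call to move; the robot and the scene stay as the last step left them, time stands still between calls to the robot, and variables do not carry over. Pictures are saved under pics/ and viewed, on a budget of 10 in all, crops included, one or two more only if the job needs it, and the job is handed in when it is done.

Besides the shell and the picture viewer there is one more tool, called after "Request:" in YAML: its name, and indented under it one key for each argument. step_arm: Moves the arm, as the interface text tells. Shifts and turns lie within -1 to 1; 1 stands for 0.04 m of shift or 0.08 rad of turn. Its arguments: {"type":"object","properties":{"increments":{"type":"string"},"force":{"type":"number"}},"required":["increments"]}

```bash
ls; mkdir -p pics
python3 - <<'E'
from station import r
import cv2
for n in("side","top"):
    cv2.imwrite(f"pics/{n}0.png",r.get_image(n)[:,:,::-1])
    c=r.get_calibration(n);print(n,c)
print(r.state())
E
```

```text
pics
side {'intrinsics': array([[431.73048779,   0.        , 319.71620544],
       [  0.        , 431.73048779, 197.17876111],
       [  0.        ,   0.        ,   1.        ]]), 'dist': array([0.03607714, 0.        , 0.        , 0.        , 0.        ]), 'R': array([[-0.99975234, -0.0188926 , -0.01176171],
       [ 0.00257924,  0.42658109, -0.90444564],
       [ 0.02210465, -0.90425198, -0.42642671]]), 't': array([0.53102766, 0.16270739, 1.58890138])}
top {'intrinsics': array([[442.61252889,   0.        , 321.67013888],
       [  0.        , 442.61252889, 191.90973077],
       [  0.        ,   0.        ,   1.        ]]), 'dist': array([0.01693379, 0.        , 0.        , 0.        , 0.        ]), 'R': array([[ 0.01111655, -0.99993565, -0.00226311],
       [-0.99617722, -0.01087859, -0.08667531],
       [ 0.08664511,  0.00321799, -0.99623404]]), 't': array([0.00813897, 0.55150533, 1.79671296])}
{'t': 0.1, 'joints': array([1.01638657e+00, 2.59157291e-01, 2.08439624e-02, 1.33370053e+00,
       1.15559461e-05, 1.41822525e+00]), 'joint_vel': array([ 0.0018512 , -0.00180889,  0.00242774, -0.00116711, -0.00076156,
       -0.00144733]), 'effort': array([ 5.69348762e-03, -5.56692088e+01,  3.45071161e+01,  1.15925606e-02,
       -1.07965693e-04, -7.81033862e-06]), 'tcp_pos': array([0.21507949, 0.50616144, 0.40411735]), 'ee_rot': array([ 0.69328458, -0.14127031,  0.14096461, -0.69247972]), 'force': array([-0.66792815, -0.50252707, -0.31735911]), 'ft_torque': array([-0.00517752,  0.00164909, -0.03105611]), 'width': 0.9998271170072986}
```

View pics/side0.png

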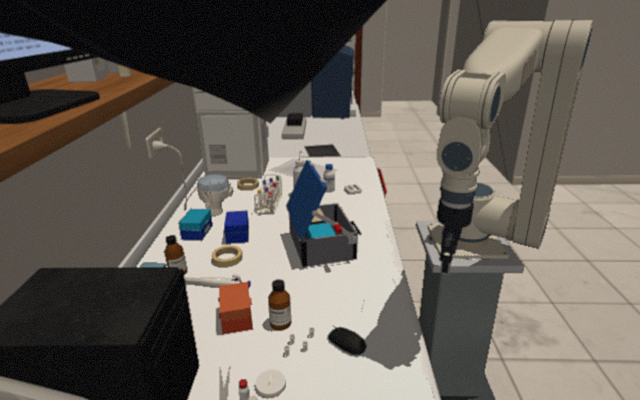

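View pics/top0.png

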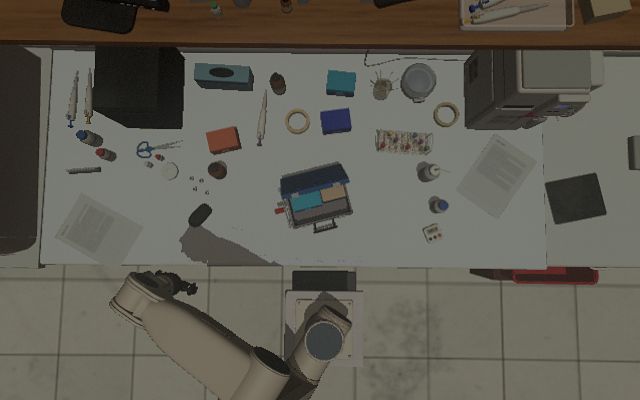

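The case sits at about (317,197) in the top view, yawed slightly, with a red pad near (280,211). In the side view the case is near (325,235). I'll crop both enlarged.

Run:
```python
import cv2,numpy as np
a=cv2.imread("pics/top0.png")[150:245,260:370];b=cv2.imread("pics/side0.png")[155:270,275:375]
f=lambda i:cv2.resize(i,(400,400*i.shape[0]//i.shape[1]),interpolation=cv2.INTER_CUBIC)
a,b=f(a),f(b);h=max(len(a),len(b))
p=lambda i:np.pad(i,((0,h-len(i)),(0,0),(0,0)))
cv2.imwrite("pics/crop0.png",np.hstack([p(a),p(b)]))
for n in("top","side"):
    i=cv2.imread(f"pics/{n}0.png").astype(int);B,G,R=i[...,0],i[...,1],i[...,2]
    m=((R>90)&(R>2.2*G)&(R>2.2*B)).astype(np.uint8)
    k,_,s,c=cv2.connectedComponentsWithStats(m)
    for q in range(1,k):
        if s[q,4]>3:print(n,s[q],c[q].round(1))
```

```text
top [383 143   2   3   6] [383.5 144. ]
top [407 145   3   3   6] [408.3 146.2]
top [275 209   9   4  22] [278.9 210.5]
top [520 267  45   7 175] [547.5 270.4]
top [514 270   5   3   9] [515.9 270.7]
top [596 270   2   4   5] [596.4 271.6]
top [514 277   4   5  10] [515.  279.6]
top [596 276   2   3   5] [596.6 276.8]
top [519 282   8   1   8] [522.5 282. ]
top [534 282  62   2  88] [566.5 282.3]
side [378 170   3   4   6] [379.2 171.3]
side [381 175   5  18  26] [383.  184.2]
side [273 183   3   3   7] [274.3 184. ]
side [269 192   3   2   5] [269.8 192.6]
side [334 224   8   9  44] [337.7 227.7]
side [222 314  30  19 365] [236.5 324.2]
side [240 380   6   8  43] [242.6 383.3]
```

View pics/crop0.png

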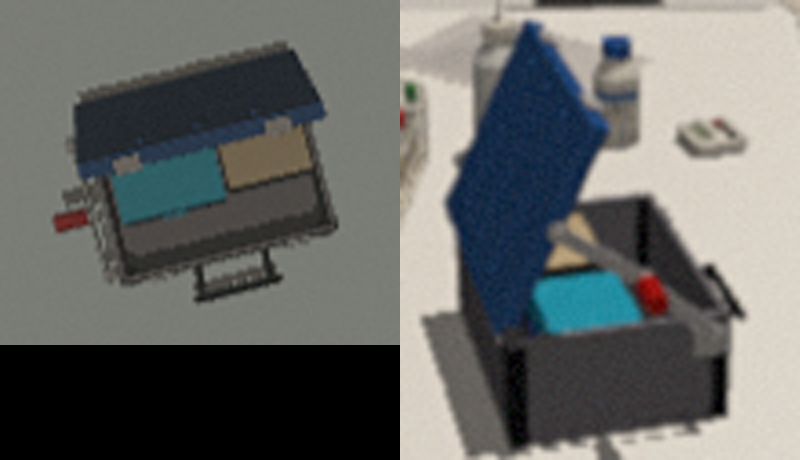

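The left crop shows the case's front rim running from about (118,280) to (335,228), the pad at (70,220), and the handle in front. In the right crop, the left wall's bottom runs from (515,445) at the rear to (725,412) at the front. I'll cast rays to these points.

```bash
cat > h.py <<'E'
import numpy as np,cv2
from station import r
def ray(n,u):
    c=r.get_calibration(n);p=cv2.undistortPoints(np.array([[u]],float),c["intrinsics"],c["dist"])[0,0]
    R=np.array(c["R"]);return -R.T@np.array(c["t"]),R.T@np.array([p[0],p[1],1])
def plane(n,u,z):
    o,d=ray(n,u);return o+d*(z-o[2])/d[2]
def tri(a,b):
    (o,d),(p,e)=ray("top",a),ray("side",b)
    s=np.linalg.lstsq(np.c_[d,-e],p-o,rcond=None)[0];A,B=o+s[0]*d,p+s[1]*e
    return (A+B)/2,np.linalg.norm(A-B)
def crop_t(x,y):return (260-.5+(x+.5)/3.636,150-.5+(y+.5)/3.636)
def crop_s(x,y):return (275-.5+(x-400+.5)/4,155-.5+(y+.5)/4)
E
python3 - <<'E'
from h import *
np.set_printoptions(precision=4,suppress=True)
pad,e=tri((278.9,210.5),(337.7,227.7));print("pad",pad,e)
def seg(n,a,b,za,zb=None):
    A,B=plane(n,a,za),plane(n,b,za if zb is None else zb);d=B-A;print(n,A,B,np.linalg.norm(d),np.degrees(np.arctan2(d[1],d[0])))
seg("top",crop_t(118,280),crop_t(335,228),.105)
seg("top",crop_t(82,178),crop_t(325,112),.285)
seg("top",crop_t(80,95),crop_t(288,45),.290)
seg("side",crop_s(515,445),crop_s(725,412),0)
seg("top",crop_t(52,222),crop_t(88,217),.15)
# lid front edge corners, triangulated
print(tri(crop_t(82,178),crop_s(530,22)),tri(crop_t(325,112),crop_s(605,125)))
E
```

```text
pad [0.468  0.1754 0.1566] 0.00158614278450251
top [0.407  0.1279 0.105 ] [ 0.4654 -0.1047  0.105 ] 0.23980714577799955 -75.91335268846913
top [0.5036 0.152  0.285 ] [ 0.5704 -0.0827  0.285 ] 0.24395858644868926 -74.11296270703886
top [0.5838 0.1549 0.29  ] [ 0.6348 -0.0461  0.29  ] 0.20742657568934797 -75.74730386908995
side [0.5833 0.1585 0.    ] [0.4036 0.108  0.    ] 0.18672138712645828 -164.30617988887406
top [0.4665 0.195  0.15  ] [0.4722 0.1574 0.15  ] 0.0380775915507697 -81.45801019060818
(array([0.5299, 0.145 , 0.3722]), np.float64(0.0648218894963472)) (array([ 0.5441, -0.0863,  0.1918]), np.float64(0.07326384375630438))
```

```bash
cat >> h.py <<'E'
from scipy.spatial.transform import Rotation as Ro
np.set_printoptions(precision=3,suppress=True)
O=np.array([.526,.034,0]);C=Ro.from_euler("z",.262).as_matrix()
def W(p):return O+C@(np.array(p)/1000)
def go(p):   # tool-frame shift (units of 0.04 m) to world point p, roll to bring jaw axis along case y
    s=r.state();T=Ro.from_quat(s["ee_rot"]).as_matrix();d=T.T@(np.array(p)-s["tcp_pos"])/.04
    v=T.T@C[:,1];a=np.arctan2(v[0],v[2]);a=(a+np.pi/2)%np.pi-np.pi/2
    print("units",d,"roll units",a/.08);return s,T
E
python3 - <<'E'
from h import *
s,T=go(W([-17,204,360]));print(T,s["tcp_pos"],W([-17,204,360]))
E
```

```text
units [ 8.294  1.106 -4.067] roll units -8.29798819506425
[[ 0.92  -0.001  0.391]
 [-0.391 -0.001  0.92 ]
 [-0.    -1.    -0.001]] [0.215 0.506 0.404] [0.457 0.227 0.36 ]
```

Request:
step_arm:
  increments: "1 0.8 0 -0.4 0; 1 0.8 0 -0.4 0; 1 0.8 0 -0.4 0; 1 0.8 0 -0.4 0; 1 0.8 0 -0.4 0"

```text
t: 0.52
tcp_pos: [0.3309, 0.3699, 0.4014]
ee_rot: [0.695, -0.138, 0.136, -0.692]
force: [0.6, 0.8, 0.5]
width: 0.999
```

Request:
step_arm:
  increments: "1 0 0 0 -1; 1 0 0 0 -1; 1 0 0 0 -1; 1 0 0 0 -1; 1 0 0 0 -1"

```text
t: 0.93
tcp_pos: [0.3362, 0.3633, 0.4]
ee_rot: [0.709, 0.002, -0.007, -0.705]
force: [0.8, 0.4, 0.6]
width: 1.001
```

Request:
step_arm:
  increments: "1 0 0 0 -1; 1 0 0 0 -1; 1 0 0 0 -1; 1 0 0 0 -0.3; 1 0 0 0 0"

```text
t: 1.35
tcp_pos: [0.3363, 0.3627, 0.3984]
ee_rot: [0.702, 0.1, -0.107, -0.697]
force: [0.9, 0.1, 0.4]
width: 1.0
```

Run:
```python
from h import *
s,T=go(W([-17,204,345]));print(s["tcp_pos"],s["force"],T,s["joints"])
```

```text
units [ 1.908  1.336 -4.122] roll units 0.4070250267044051
[0.336 0.363 0.398] [0.893 0.105 0.395] [[ 0.957 -0.009 -0.29 ]
 [ 0.29  -0.008  0.957]
 [-0.011 -1.    -0.005]] [ 0.654  0.171 -0.11   1.302 -0.001  0.359]
```

Request:
step_arm:
  increments: "1 0.4 0 -0.8 0.1; 1 0.4 0.2 -0.8 0.1; 1 0.4 0.2 -0.8 0.1; 1 0.4 0.3 -0.8 0.1; 1 0.3 0.3 -0.8 0"

```text
t: 1.77
tcp_pos: [0.4535, 0.2299, 0.3587]
ee_rot: [0.702, 0.092, -0.097, -0.699]
force: [0.4, 0.5, 0.2]
width: 0.999
```

Run:
```python
from h import *
s,T=go(W([-17,204,325]));print(s["tcp_pos"],s["force"],T[:,1])
import cv2
cv2.imwrite("pics/a.png",np.vstack([cv2.resize(r.get_image(n)[y:y+115,x:x+180,::-1],(468,299),interpolation=2) for n,y,x in(("top",145,220),("side",155,260))]))
```

```text
units [ 0.063  0.844 -0.097] roll units 0.07339884636837768
[0.453 0.23  0.359] [0.375 0.525 0.237] [-0.006 -0.005 -1.   ]
```

View pics/a.png

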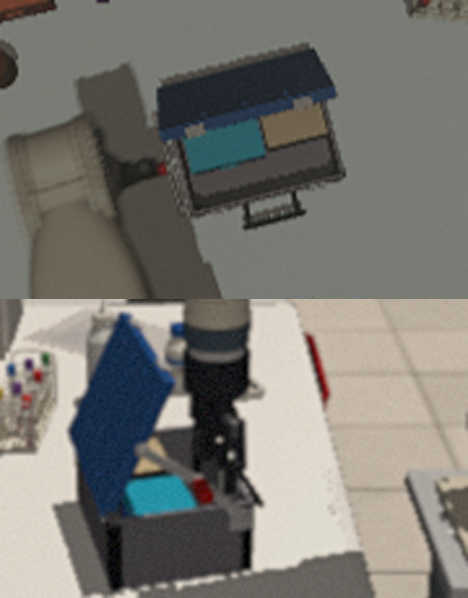

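In the top view the inner finger covers the pad at about (160,170). In the side view it stands above the red pad at about (203,490). I'll descend to contact.

Request:
step_arm:
  increments: "1 0.03 0.3 -0.05 0.1; 1 0.03 0.3 -0.05 0; 1 0 0.2 0 0; 1 0 0.1 0 0; 1 0 0.1 0 0"

```text
t: 2.28
tcp_pos: [0.4594, 0.2233, 0.3173]
ee_rot: [0.704, 0.085, -0.089, -0.7]
force: [8.0, 0.3, 23.8]
width: 1.0
```

Request:
step_arm:
  increments: "1 0 0.1 0 0; 1 0 0.1 0 0; 1 0 0.1 0 0"

```text
t: 2.53
tcp_pos: [0.462, 0.2248, 0.3119]
ee_rot: [0.705, 0.092, -0.082, -0.699]
force: [0.3, -3.3, 14.5]
width: 0.995
```

```bash
cat >> h.py <<'E'
def case(p):return C.T@(np.array(p)-O)*1000
def rep():
    s=r.state();print("case-frame tcp mm",case(s["tcp_pos"]),"F",C.T@s["force"],"t",s["t"])
E
python3 - <<'E'
from h import *
rep();go(W([-8,204,310]))
E
```

```text
case-frame tcp mm [-12.425 200.877 311.854] F [-0.573 -3.22  14.499] t 2.5333
units [0.109 0.047 0.08 ] roll units -0.1911980869811758
```

Request:
step_arm:
  increments: "1 0.15 0.2 0.05 -0.1; 1 0.1 0.2 0.05 -0.1; 1 0.1 0.2 0 0"

```text
t: 2.78
tcp_pos: [0.4744, 0.2326, 0.2936]
ee_rot: [0.706, 0.101, -0.085, -0.696]
force: [-6.7, -3.4, 12.7]
width: 0.997
```

Run:
```python
from h import *
rep();go(W([5,204,280]))
```

```text
case-frame tcp mm [  1.59  205.15  293.633] F [-7.397 -1.586 12.734] t 2.7833
units [ 0.078  0.343 -0.023] roll units 0.009561343702943481
```

Request:
step_arm:
  increments: "1 0.05 0.2 0 0; 1 0.05 0.2 0 0; 1 0.03 0.2 0 0; 1 0.03 0.2 0 0"

```text
t: 3.12
tcp_pos: [0.4817, 0.2356, 0.2679]
ee_rot: [0.707, 0.105, -0.08, -0.695]
force: [-4.4, -3.3, 13.1]
width: 0.995
```

Run:
```python
from h import *
rep();go(W([7,204,256]))
import cv2
cv2.imwrite("pics/b.png",cv2.resize(r.get_image("side")[155:270,260:420,::-1],(640,460),interpolation=2))
```

```text
case-frame tcp mm [  9.372 206.173 267.872] F [-5.086 -2.073 13.126] t 3.1167
units [-0.069  0.296 -0.048] roll units 0.01479338155901122
```

View pics/b.png

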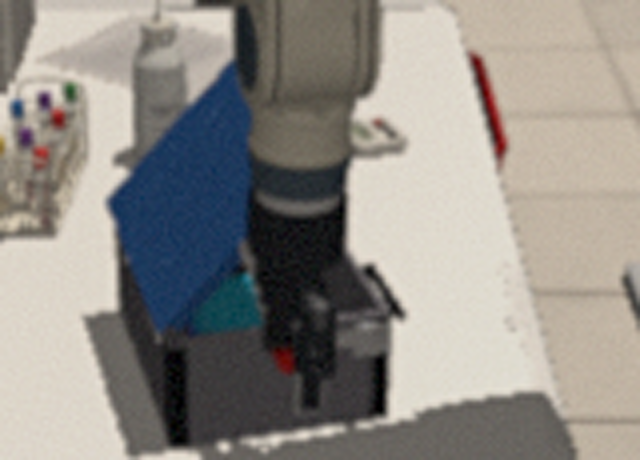

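The pad at (285,360) is now well down, and the lid has sunk with it. I'll press a little farther for margin.

Request:
step_arm:
  increments: "1 -0.02 0.2 -0.03 0; 1 -0.04 0.2 -0.03 0; 1 -0.05 0.2 0 0"

```text
t: 3.42
tcp_pos: [0.4809, 0.2351, 0.2484]
ee_rot: [0.706, 0.111, -0.076, -0.696]
force: [1.8, -1.5, 10.2]
width: 1.002
```

Run:
```python
from h import *
rep()
```

```text
case-frame tcp mm [  8.509 205.967 248.416] F [ 1.312 -1.883 10.248] t 3.4167
```

Request:
step_arm:
  increments: "1 0 -0.5 0.1 0; 1 0 -0.9 0.1 0; 1 0 -1 0 0; 1 0 -1 0 0; 1 0 -1 0 0"

```text
t: 3.83
tcp_pos: [0.4665, 0.247, 0.4227]
ee_rot: [0.706, 0.106, -0.083, -0.695]
force: [1.2, 0.4, -0.4]
width: 1.001
```

Request:
step_arm:
  increments: "-1 0 -0.5 0 0; -1 0 0 0 0"

```text
t: 4.0
tcp_pos: [0.4642, 0.2485, 0.4529]
ee_rot: [0.705, 0.111, -0.079, -0.696]
force: [-0.1, -0.1, -0.3]
width: 0.744
```

Run:
```python
from h import *
rep();go(W([-40,0,430]))
import cv2
cv2.imwrite("pics/c.png",np.vstack([cv2.resize(r.get_image(n)[y:y+115,x:x+160,::-1],(416,299),interpolation=2) for n,y,x in(("top",145,240),("side",155,260))]))
```

```text
case-frame tcp mm [ -4.094 223.183 452.868] F [-0.153 -0.042 -0.255] t 4.0
units [-0.961  0.639 -5.562] roll units 0.08934906651825447
```

View pics/c.png

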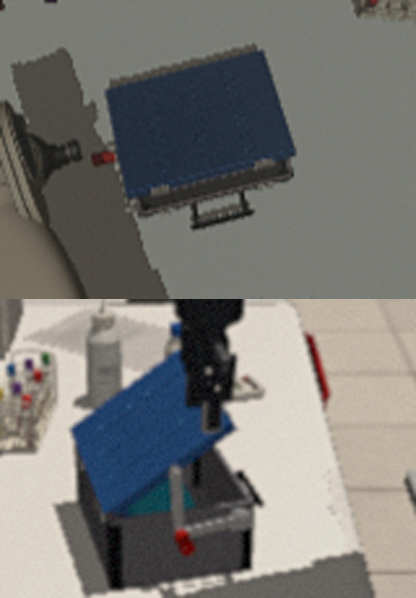

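The stay stays folded: the pad is hanging at (185,542) in the side view and the lid is about halfway down. Next I'll move over the lid's front edge with the gripper shut.

Request:
step_arm:
  increments: "-1 -0.2 0 -1 0; -1 -0.2 0 -1 0; -1 -0.2 0 -1 0; -1 -0.2 0 -1 0; -1 -0.2 0 -1 0"

```text
t: 4.52
tcp_pos: [0.478, 0.0468, 0.4429]
ee_rot: [0.704, 0.111, -0.09, -0.696]
force: [1.2, 0.4, 0.4]
width: 0.003
```

Run:
```python
from h import *
s,T=go(W([-49,0,410]));rep();print(s["width"],T)
for u,v in((127,197),(296,157)):
    o,d=ray("top",(240+u/2.6,145+v/2.6));o=C.T@(o-O)*1e3;d=C.T@d
    z=np.arange(100,300.);P=o+d*((z-o[2])/d[2])[:,None]
    i=np.argmin(abs(np.hypot(P[:,0]-95,z-112)-196));print(P[i],np.arctan2(z[i]-112,95-P[i,0]))
```

```text
units [-0.186  0.827 -0.604] roll units 0.2829520444017575
case-frame tcp mm [-43.061  24.787 442.884] F [1.271 0.066 0.402] t 4.5167
0.0027602184308272476 [[ 0.959  0.032 -0.28 ]
 [ 0.281 -0.007  0.96 ]
 [ 0.028 -0.999 -0.015]]
[-69.784 120.488 218.   ] 0.5716280515151143
[ -74.082 -124.351  211.   ] 0.5297009605061813
```

The rays put the lid at about 0.55 rad, with its corners at y ±122 mm, so the case pose is right. Now descending.

Request:
step_arm:
  increments: "-1 -0.1 0.3 -0.3 0.2; -1 -0.1 0.4 -0.3 0.1; -1 0 0.2 -0.1 0; -1 0 0.1 0 0; -1 0 0.1 0 0"

```text
t: 4.93
tcp_pos: [0.4786, 0.0098, 0.3912]
ee_rot: [0.705, 0.096, -0.081, -0.698]
force: [-1.5, -0.8, 6.3]
width: 0.002
```

Run:
```python
from h import *
rep();go(W([-55,0,388]))
```

```text
case-frame tcp mm [-52.096 -11.08  391.224] F [-1.668 -0.383  6.346] t 4.9333
units [-0.077  0.076  0.277] roll units -0.14192126832512642
```

Request:
step_arm:
  increments: "-1 -0.06 0.15 0.1 0; -1 -0.08 0.15 0.1 0; -1 -0.08 0.15 0.05 0; -1 -0.07 0.15 0 0; -1 -0.07 0.15 0 0"

```text
t: 5.35
tcp_pos: [0.4635, 0.0192, 0.36]
ee_rot: [0.706, 0.099, -0.081, -0.697]
force: [0.8, -2.6, 3.8]
width: -0.002
```

Run:
```python
from h import *
rep();go(W([-68,0,361]))
```

```text
case-frame tcp mm [-64.199   1.862 360.036] F [ 0.103 -2.739  3.75 ] t 5.35
units [-0.094 -0.026 -0.048] roll units -0.07480549176424323
```

Request:
step_arm:
  increments: "-1 -0.1 0.15 0 0; -1 -0.07 0.15 0 0; -1 -0.06 0.15 0 0; -1 -0.06 0.15 0 0; -1 -0.05 0.15 0 0"

```text
t: 5.77
tcp_pos: [0.4499, 0.0161, 0.3266]
ee_rot: [0.705, 0.101, -0.081, -0.697]
force: [1.6, 0.6, 2.0]
width: -0.002
```

Run:
```python
from h import *
rep();go(W([-78,0,330]))
```

```text
case-frame tcp mm [-78.184   2.443 326.588] F [1.702 0.171 1.954] t 5.7667
units [ 0.007 -0.084 -0.062] roll units -0.05129477170108532
```

Request:
step_arm:
  increments: "-1 -0.03 0.12 0 0; -1 -0.03 0.12 0 0; -1 -0.02 0.1 0 0; -1 -0.02 0.1 0 0; -1 -0.01 0.1 0 0"

```text
t: 6.18
tcp_pos: [0.4446, 0.0146, 0.3011]
ee_rot: [0.705, 0.099, -0.082, -0.698]
force: [0.1, 0.4, 1.0]
width: 0.002
```

Run:
```python
from h import *
rep()
```

```text
case-frame tcp mm [-83.612   2.354 301.147] F [0.185 0.39  0.956] t 6.1833
```

Request:
step_arm:
  increments: "-1 0 0.06 0 0; -1 0 0.05 0 0; -1 0 0.04 0 0"

```text
t: 6.43
tcp_pos: [0.4442, 0.0146, 0.2971]
ee_rot: [0.705, 0.099, -0.082, -0.698]
force: [-11.9, 1.8, 35.2]
width: 0.003
```

Request:
step_arm:
  increments: "-1 0 0.04 0 0; -1 0 0.04 0 0"

```text
t: 6.6
tcp_pos: [0.4437, 0.0148, 0.2972]
ee_rot: [0.705, 0.1, -0.081, -0.697]
force: [-7.9, 0.4, 21.2]
width: -0.001
```

The force rose sharply at a tip height of 124 mm, which is the given shut height. I'll lift away, back off and check.

Request:
step_arm:
  increments: "-1 0 -0.2 0 0; -1 0 -0.8 0 0; -1 0 -1 0 0; -1 0 -1 0 0; -1 0 -0.5 0 0"

```text
t: 7.02
tcp_pos: [0.4376, 0.0163, 0.4388]
ee_rot: [0.704, 0.097, -0.085, -0.698]
force: [0.4, -0.6, 0.3]
width: -0.002
```

Request:
step_arm:
  increments: "-1 0 0 0.9 0; -1 0 0 0.9 0; -1 0 0 0.9 0; -1 0 0 0.9 0; -1 0 0 0.9 0"

```text
t: 7.43
tcp_pos: [0.3932, 0.1907, 0.4431]
ee_rot: [0.706, 0.096, -0.076, -0.698]
force: [0.6, 0.2, 0.4]
width: -0.001
```

Request:
step_arm:
  increments: "-1 0 0 0.9 0; -1 0 0 0.9 0; -1 0 0 0 0; -1 0 0 0 0; -1 0 0 0 0"

```text
t: 7.85
tcp_pos: [0.3711, 0.2699, 0.4418]
ee_rot: [0.705, 0.099, -0.08, -0.697]
force: [-0.1, -0.4, -0.2]
width: -0.0
```

Run:
```python
from h import *
rep()
i=[r.get_image(n)[:,:,::-1] for n in("top","side")]
cv2.imwrite("pics/d.png",np.hstack([cv2.resize(i[0][140:255,180:340],(400,288),interpolation=2),cv2.resize(i[1][155:270,260:420],(400,288),interpolation=2)]))
cv2.imwrite("pics/e.png",np.vstack([cv2.resize(x,(480,300)) for x in i]))
```

```text
case-frame tcp mm [-88.52  267.953 441.8  ] F [-0.17  -0.349 -0.239] t 7.85
```

View pics/d.png

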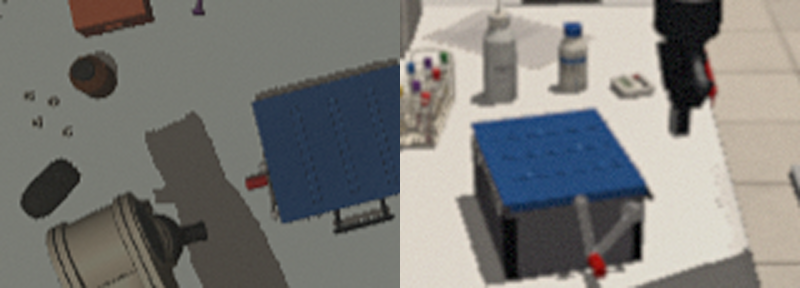

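View pics/e.png

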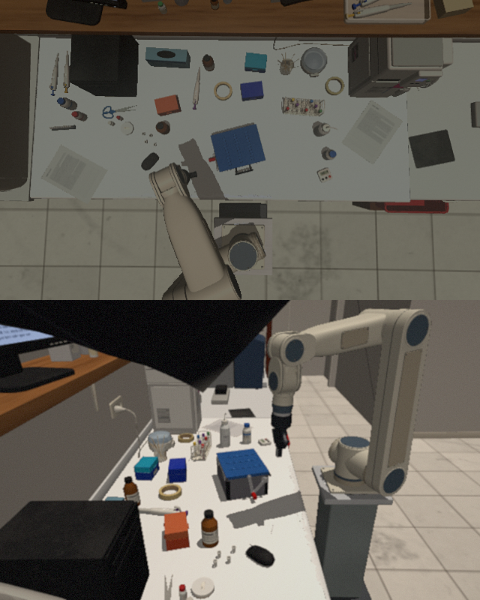

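The lid lies level on the case, the stay is folded at its left, and the bottles, mouse and timer are where they were. I'll check the lid's corner numerically before handing in.

Run:
```python
from h import *
def prj(n,p):
    c=r.get_calibration(n);R=np.array(c["R"]);return cv2.projectPoints(W(p)[None],cv2.Rodrigues(R)[0],np.array(c["t"]),c["intrinsics"],c["dist"])[0].ravel()
L=lambda th,y:[95-196*np.cos(th)+12*np.sin(th),y,112+196*np.sin(th)+12*np.cos(th)]
m={}
for n in("top","side"):
    i=r.get_image(n).astype(int);k=((i[...,2]>1.7*i[...,0])&(i[...,2]>50)&(i[...,2]>1.3*i[...,1])).astype(np.uint8)
    c=max(cv2.findContours(k[150:270,270:380].copy(),0,2)[0],key=cv2.contourArea)[:,0]+[270,150]
    print(n,"mask corner",c[np.argmax(c@([-1,3] if n=="top" else [1,.6]))])
    for th in(0,.05,.1):print(th,prj(n,L(th,123)))
```

```text
top mask corner [293 228]
0 [292.026 229.314]
0.05 [291.797 229.094]
0.1 [291.535 228.747]
side mask corner [358 231]
0 [359.184 229.071]
0.05 [359.02  226.516]
0.1 [358.713 223.98 ]
```

The measured corner fits a shut lid: it is at row 231 or lower in the side view, and 0.05 rad open would put it at 226.5. Handing in.

```bash
python3 -c "
from station import r
print(r.finish_job())"
```

```text
the job is handed in; nothing more can be done
None
```

The lid is shut and the job is handed in; the robot was clear of everything when I did so, at about 8 s on the clock.

**Stay:** I pressed the red pad with one finger of the open, upright gripper, because the moves I had could not tilt the tool. I followed the pad's circle for roughly 78 mm, past the 60 mm needed. When I let go, the stay stayed folded and the lid held at about 0.55 rad above level.

**Lid:** I guided the front edge down with the gripper shut, at 2–6 N, until it stopped at 124 mm, the given shut height.

**Last checks:**
- **Lid position:** the front-left corner is at row 231 in the side view. A shut lid should give 229, and one 0.05 rad open would give 226.5. The corner is 1–2 pixels off in both views.
- **Bystanders:** by eye, in the last pictures, the bottles, mouse and timer are where they started.
- **Forces:** touching the pad read about 24 N, more than the 6–13 N stated. The last few millimetres onto the stop read about 35 N, more than the 3–12 N needed to lower the lid. That last press was firmer than I intended. Both readings were at the fingertips and far below the 120 N wrist limit.

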